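Check a weld seam with a hand probe

ROBOT

A 7-joint arm with a two-finger parallel gripper is mounted at the origin on the work surface. World frame = base frame: x ahead of the robot, y to its left, z up, the work surface at z = 0. Lengths are in m, angles in rad, forces in N, time in s.
With the tool pointing down it reaches from about 0.425 to 0.95 m from the base axis. Payload 4.7 kg.
Tool frame: the origin (TCP) lies between the finger pads; the fingertips stand r.tips_ahead ahead of it and the grasp point (between the pads) lies 3 mm ahead of it (r.tips_ahead is the distance from the TCP to the fingertips, in m); z points along the fingers, x is the direction in which the jaws open and shut, and the axes are right-handed (so a half turn about z gives the same grasp; the last joint's range is limited). The gripper opens to 85 mm and grips with 20 to 120 N. Pads are 22 mm wide; open, the fingers measure 114 mm over their backs; the gripper's body (76 mm by 85 mm) begins 54 mm behind the grasp point. The pads swing forward as they close: fully open they stand 13 mm farther back than shut.
Start: joints at [1.187, 0.469, -0.049, 1.532, 0.024, 1.141, -0.082], TCP at [0.235, -0.633, 0.253] pointing down, gripper open.
Joint ranges: [-2.59, 2.59], [-0.33, 1.99], [-1.39, 1.29], [0.1, 2.45], [-1.04, 4.18], [0.21, 1.99], [-2.66, 2.66]. Speed limits (rad/s): [2.57, 2.57, 3.14, 3.14, 3.14, 3.14, 3.14].

INTERFACE

Orientations are given as a rotation vector (axis times angle).
In Python, from bench import r, optics, order gives the robot as it stands.
- The arm moves only by the tool servo_tool, never from a script. Its argument "moves" is a list of rows, each a list of 7 numbers: the finger opening in m, from 0 to 0.0854, then the shift along the world's x, y, z in m, then the turn, a rotation vector about the world's x, y, z in rad. In form: [[jaw, tx, ty, tz, wx, wy, wz], ...]. A call has 1 to 8 rows; each row shifts and turns the commanded pose from where the row before left it; what a row does not reach is not made up. A row lasts 1/8 s, in which the tool goes at most 62.5 mm and 10.7 degrees, less where a joint would pass 70% of its speed; a pose out of reach is approached as far as the arm can. A call is refused whole if a number of a shift passes 0.0625 or a number of a turn 0.188, either way. A call with a gripper value outside its range is refused whole. The fingers move at their own pace and stop on an object; the grip force is fixed at half the most. Time passes only in rows, so rows that do not move let the fingers close. It gives the time, the measured TCP pose, the force and the opening at its end, in the units of the state.
- r.sense(): the state, without advancing time (a new reading comes with each control period).
- optics.get_image(name): name is "side" or "top" or "wrist"; returns a dict with "img" (384x512x3 uint8, blue, green, red), "intrinsics" (3x3 intrinsics, pixels), "origin" and "attitude" of the camera in the world; the wrist camera has in their place "T_tool_cam" (4x4, takes a point from camera to tool coordinates, whose origin is the TCP and whose axes are the tool frame's). Camera axes: x right, y down, z forward; pixel columns grow to the right and rows downward; lengths in m; the calibration is good to about 2 mm. A picture is of the moment at which its call begins: read the wrist's pose just before it. There is no depth.
- order.hand_in(): hands the job in, once; it reports no verdict.
The state is a dict: "time": time; "joints": joint angles; "joint_vel": joint speeds; "joint_efforts": joint torques, N m; "tool_pos": TCP position; "ee_rot": TCP orientation; "wrist_force": force on the tool from outside, world axes, zero at the start; "wrist_torque": the same for the moment, N m; "finger_gap": finger opening in m.
Only numpy, scipy, OpenCV 4.12 (cv2) and the standard library are available. Lean on these libraries where they do the work, as an engineer would, in place of code of your own. Each camera call takes 0.05 s, during which the arm holds its last target. There are 200 camera calls.

TASK

Take the hand probe from its cradle and zero it by holding its tip still on the centre of the round pad of the reference block for a good second. Then run the tip slowly (about 20 mm a second) and gently along the crest of the whole dog-leg weld seam, from the free end to the end at the upright lug, keeping it in touch with the bead all the way. Lay the probe back in its cradle the way it lay, let go, and finally press the large button on the tester to save the reading; leave everything else where it is.

Things in the scene. Friction and masses are not known exactly. Their poses are not given: they have to be found in the camera images.
- probe: hand probe, about 0.22 kg: black box handle 120 mm long, 26 wide, 30 high; a steel neck from its front bends straight down to a sprung stylus. Origin: middle of the handle's section, 65 mm from its back end, near the balance point: grip it there across the 26 mm, from above, firmly (60 N or more). x along the handle to the stylus, y across, z up; it lies level in the cradle. Used level.
- probe_tip (a point): lowest point of the stylus's 10 mm round end; stylus fully out: 85 mm ahead of and 75 mm below the probe's origin. The 8 mm thick stylus yields up to 12 mm into its sleeve (17 mm across, ending 55 mm below the origin), and this point goes with it: about 0.7 N at first touch, 2.2 N at the end of travel, rigid beyond. About 5 mm pressed in is right for use.
- plunger (a joint): how far the stylus is pressed in, m: 0 fully out, 0.012 at its stop
- cradle: fixed grey cradle: foot plate 125 x 90 x 12 mm, two open forks (10 mm thick, 48 mm behind and 46 mm ahead of the origin; free room for fingers between). Saddle floor 85 mm up, 33 mm wide, cheeks flaring to 119 mm height. Origin on the table under its middle, x along, y across. The probe's place: its origin 100 mm above this one, x axes alike, stylus hanging free beyond the +x end.
- refblock: the fixed reference block: solid aluminium, 70 x 70 x 30 mm, with a round steel pad 30 mm across, 4 mm high, in the middle of its top. Origin at the centre of its underside.
- ref_pad (a point): centre of the top face of the reference block's round pad, 34 mm above the table
- weldment: fixed workpiece: steel plate 170 x 150 mm (x, y), top 37 mm above the table, on bars, strap clamps (to 55 mm height) at two diagonal corners. Its weld bead, 8 mm wide, 2 mm proud, runs 66 mm along +x, bends 45 degrees left and runs 66 mm on towards an upright lug (55 wide, 28 tall) across its end, 18 mm past the finish. Origin on the table under the plate's centre.
- seam0 (a point): point on the crest of the bead, 39 mm above the table, at the start, the free end of the bead; the seam is straight between neighbouring points
- seam1 (a point): point on the crest of the bead, 39 mm above the table, at 22 mm along
- seam2 (a point): point on the crest of the bead, 39 mm above the table, at 44 mm along
- seam3 (a point): point on the crest of the bead, 39 mm above the table, at the bend, 66 mm along
- seam4 (a point): point on the crest of the bead, 39 mm above the table, at 88 mm along
- seam5 (a point): point on the crest of the bead, 39 mm above the table, at 110 mm along
- seam6 (a point): point on the crest of the bead, 39 mm above the table, at the finish, 132 mm along, just short of the lug
- tester: the fixed bench tester: a grey case 150 x 110 x 70 mm (x, y, z) with rubber edges to 75 mm height, a dark screen and, 38 mm from its centre towards +x, one large round push button on its top. Origin at the centre of its underside.
- save_top (a point): centre of the top of the tester's push button (34 mm across), 93 mm above the table; it goes straight down with the button
- save (a joint): how far the button is pressed, m: 0 up, 0.007 fully down (about 5 N); it springs back
- offcut: bystander, loose, to be left alone: offcut of square steel tube, 70 x 70 x 60 mm, lying open-ended. Origin at the centre of its underside
- nut: bystander, loose, to be left alone: large hexagonal steel nut, 46 mm across flats, 22 mm high. Origin at the centre of its underside
- wrench: bystander, loose, to be left alone: steel wrench, 180 mm, lying. Origin in the middle of its length, on the table
- screwdriver: bystander, loose, to be left alone: screwdriver, 200 mm, black handle, lying. Origin in the middle of its length, on the table
- can: bystander, loose, to be left alone: closed can, 64 mm across, 120 mm tall, standing. Origin at the centre of its underside
- mug: bystander, loose, to be left alone: white mug, 80 mm across, 85 mm tall, standing. Origin at the centre of its underside
- flange: bystander, loose, to be left alone: steel pipe flange, 90 mm across, 40 mm high. Origin at the centre of its underside

How it is judged:
By the outcome, as a careful person would: the job done as asked, in the order asked, and still so for the second after the job is handed in, with the robot touching nothing.
It also fails if it takes over 72 s, if anything falls off the work surface, if the arm or the gripper's body presses on something with over 40 N, if the wrist force passes 120 N, or if a joint passes its speed limit or range.

## Working session

There is one attempt and no reset: what is moved stays moved. The work goes in short steps, Python scripts to look and compute and a tool call to move; the robot and the scene stay as the last step left them, time stands still between calls to the robot, and variables do not carry over. Pictures are saved under pics/ and viewed, on a budget of 15 in all, crops included, one or two more only if the job needs it, and the job is handed in when it is done.

Besides the shell and the picture viewer there is one more tool, called after "Emit:" by a JSON object that holds its "op" and its "data", one argument or row to a line. servo_tool: Moves the arm, as the interface text tells. Its arguments: {"type":"object","properties":{"moves":{"type":"array","items":{"type":"array","items":{"type":"number"}}}},"required":["moves"]}

```bash
ls; mkdir -p pics; cat > h.py <<'E'
import numpy as np, cv2
from scipy.spatial.transform import Rotation as R
from bench import r, optics, order
def cam(n):
    s=r.sense(); d=optics.get_image(n); K=np.array(d["intrinsics"])
    if n=="wrist":
        T=np.array(d["T_tool_cam"]); Rt=R.from_rotvec(s["ee_rot"]).as_matrix()
        return d["img"],K,Rt@T[:3,3]+np.array(s["tool_pos"]),Rt@T[:3,:3]
    A=np.array(d["attitude"])
    if A.shape!=(3,3): A=R.from_rotvec(A).as_matrix() if A.size==3 else R.from_quat(A).as_matrix()
    return d["img"],K,np.array(d["origin"]),A
def cast(c,px,z):
    _,K,o,A=c
    px=np.atleast_2d(np.array(px,float)); d=(A@np.linalg.inv(K)@np.c_[px,np.ones(len(px))].T).T
    return o+d*((z-o[2])/d[:,2])[:,None]
def proj(c,P):
    _,K,o,A=c; q=(K@A.T@(np.atleast_2d(P)-o).T).T; return q[:,:2]/q[:,2:]
def ray2(ca,pa,cb,pb):
    L=[(c[2],c[3]@np.linalg.inv(c[1])@np.array([*p,1.])) for c,p in((ca,pa),(cb,pb))]
    (o1,d1),(o2,d2)=L; t=np.linalg.lstsq(np.c_[d1,-d2],o2-o1,rcond=None)[0]
    return (o1+d1*t[0]+o2+d2*t[1])/2
E
python3 - <<'E'
from h import *
print(r.sense(), r.tips_ahead)
for n in("top","side","wrist"):
    c=cam(n); cv2.imwrite(f"pics/{n}0.png",cv2.resize(c[0],(800,600),interpolation=cv2.INTER_CUBIC)); print(n,c[1].tolist(),c[2],c[3].tolist())
    np.save(f"{n}0.npy",np.array(c,dtype=object),allow_pickle=True)
d=optics.get_image("top");print(np.shape(d["attitude"]))
E
```

```text
pics
{'time': 0.0, 'joints': array([ 1.18707246,  0.46947564, -0.04861567,  1.53372692,  0.02410866,
        1.14099684, -0.08230307]), 'joint_vel': array([ 1.23901855e-03,  1.58011470e-05, -9.03548919e-04,  1.78282421e-03,
        3.12966972e-04, -1.77196465e-04,  5.19201859e-04]), 'joint_efforts': array([-2.39966712e-04, -5.10308254e+01, -4.65849380e-02, -2.37714690e+01,
        1.06992951e-02,  7.52703025e-03,  1.13290463e-05]), 'tool_pos': array([ 0.23433856, -0.63242268,  0.25222442]), 'ee_rot': array([-2.57776734,  1.79383596,  0.00266879]), 'wrist_force': array([ 0.51423689,  0.27487425, -1.18397157]), 'wrist_torque': array([0.01480275, 0.05608092, 0.02691037]), 'finger_gap': 0.08567898319699291} 0.022
top [[369.01273055511734, 0.0, 261.2562944261878], [0.0, 369.01273055511734, 189.88389990949014], [0.0, 0.0, 1.0]] [0.51132705 0.00577077 1.0773832 ] [[0.02585307218371794, -0.9974412235327159, 0.06665301385700066], [-0.9995078235995811, -0.02460633251321228, 0.01945864752435742], [-0.017768770973013825, -0.06712327463560822, -0.9975864557923292]]
side [[418.193468968222, 0.0, 254.93670952090062], [0.0, 418.193468968222, 194.4362268076975], [0.0, 0.0, 1.0]] [-0.15027257  0.8540072   0.74447333] [[-0.7482938506957435, -0.32182788488826863, 0.5800716555041107], [-0.6632379272501504, 0.38023437296733187, -0.6446218065432352], [-0.013105909654063552, -0.8670920563137938, -0.49797550241920163]]
wrist [[272.00762687204883, 0.0, 253.7307703891208], [0.0, 272.00762687204883, 192.36525690315636], [0.0, 0.0, 1.0]] [ 0.31273187 -0.60265314  0.37354169] [[0.3477709247344756, -0.886654284442424, -0.30479429750114995], [-0.9375772151000423, -0.3296038351279549, -0.11095169036203154], [-0.0020855777558854236, 0.32435396058755883, -0.9459334853025276]]
(3,)
```

View pics/top0.png

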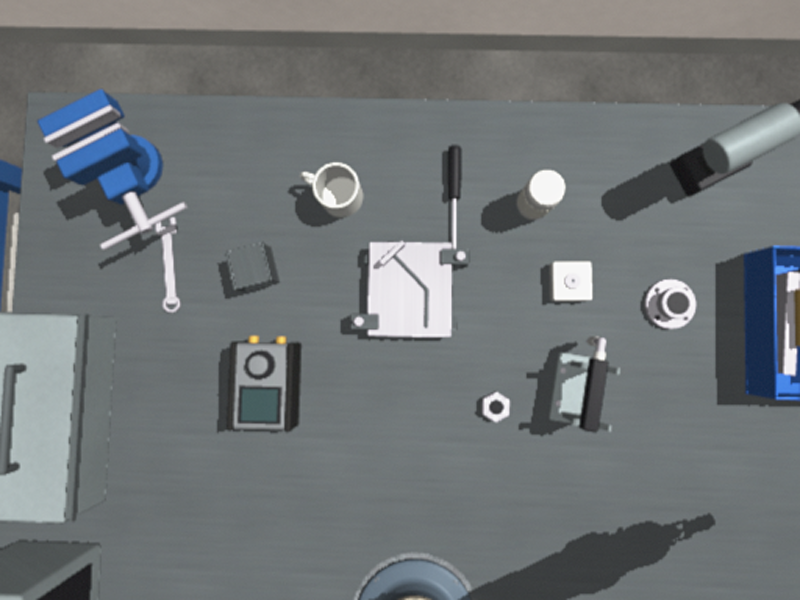

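View pics/side0.png

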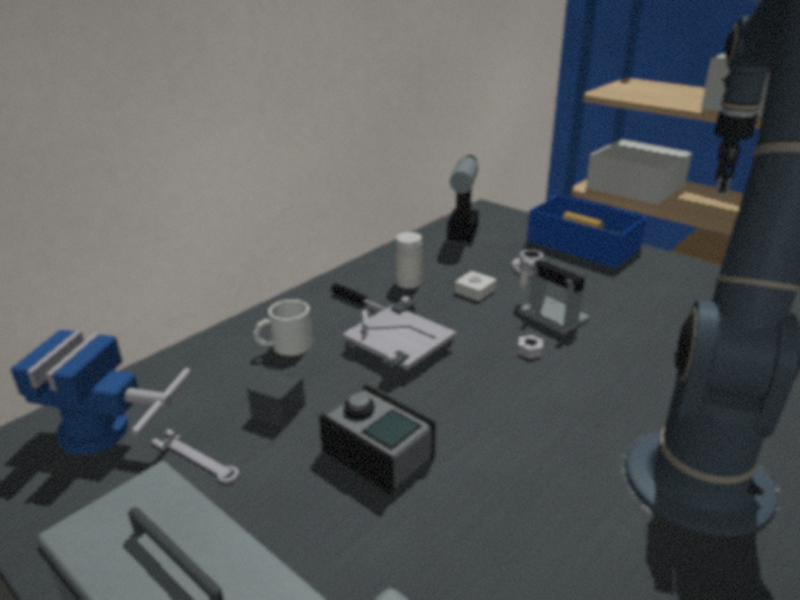

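Top view (800 px image): weldment at (410,290), with the seam running from (428,327) to a bend at (428,290) and finishing near (393,252) by the lug. Refblock at (572,281). Probe in cradle at (593,395) with the stylus pointing up in the image, towards +x. Tester button at (260,364). I'll convert these to rough world positions.

```bash
python3 - <<'E'
from h import *
c=np.load("top0.npy",allow_pickle=True)
s=0.64
for n,p,z in [("probe front",(598,361),.115),("probe back",(590,430),.115),("cradle",(585,390),.01),("pad",(572,281),.034),("seam0",(428,327),.039),("bend",(428,290),.039),("fin",(393,252),.039),("btn",(260,364),.093),("screen",(260,406),.075),("can",(546,188),.12),("mug",(337,188),.085),("nut",(496,406),.022),("flange",(670,303),.04),("clampR",(455,257),.055),("clampL",(363,321),.055),("sd",(454,170),.02)]:
    print(n,cast(c,np.array(p)*s,z).round(3)[0])
E
```

```text
probe front [ 0.477 -0.292  0.115]
probe back [ 0.364 -0.279  0.115]
cradle [ 0.42  -0.301  0.01 ]
pad [ 0.617 -0.269  0.034]
seam0 [ 0.527 -0.011  0.039]
bend [ 0.594 -0.009  0.039]
fin [0.661 0.056 0.039]
btn [0.456 0.275 0.093]
screen [0.383 0.277 0.075]
can [ 0.764 -0.202  0.12 ]
mug [0.765 0.155 0.085]
nut [ 0.388 -0.137  0.022]
flange [ 0.581 -0.442  0.04 ]
clampR [ 0.653 -0.056  0.055]
clampL [0.534 0.105 0.055]
sd [ 0.821 -0.053  0.02 ]
```

Emit:
{"op": "servo_tool", "data": {
  "moves": [
    [0.085, 0.026, 0.048, 0.0, 0, 0, -0.067],
    [0.085, 0.026, 0.049, 0.0, 0, 0, -0.067],
    [0.085, 0.026, 0.049, 0, 0, 0, -0.067],
    [0.085, 0.027, 0.05, 0, 0, 0, -0.067],
    [0.085, 0.027, 0.05, 0, 0, 0, -0.067],
    [0.085, 0.027, 0.05, 0, 0, 0, -0.067],
    [0.085, 0.027, 0.05, 0, 0, 0, -0.067],
    [0.085, 0, 0, 0, 0, 0, 0]
  ]
}}

```text
time: 1.2
tool_pos: [0.4231, -0.2821, 0.2535]
ee_rot: [-2.101, 2.333, 0.0]
wrist_force: [-0.1, -0.2, -0.2]
finger_gap: 0.0848
```

```bash
python3 - <<'E'
from h import *
c=cam("wrist"); np.save("w1.npy",np.array(c,dtype=object),allow_pickle=True)
im=cv2.resize(c[0],(800,600),interpolation=cv2.INTER_CUBIC); cv2.imwrite("pics/w1.png",im)
print(c[2],c[3].round(3).tolist(), r.sense()["joints"])
E
```

```text
[ 0.50597138 -0.28982088  0.37480415] [[-0.104, -0.941, -0.321], [-0.995, 0.098, 0.035], [-0.001, 0.323, -0.946]] [ 0.63847156  0.20422441 -0.14705904  1.91517903  0.03461657  1.02442388
 -1.20323642]
```

View pics/w1.png

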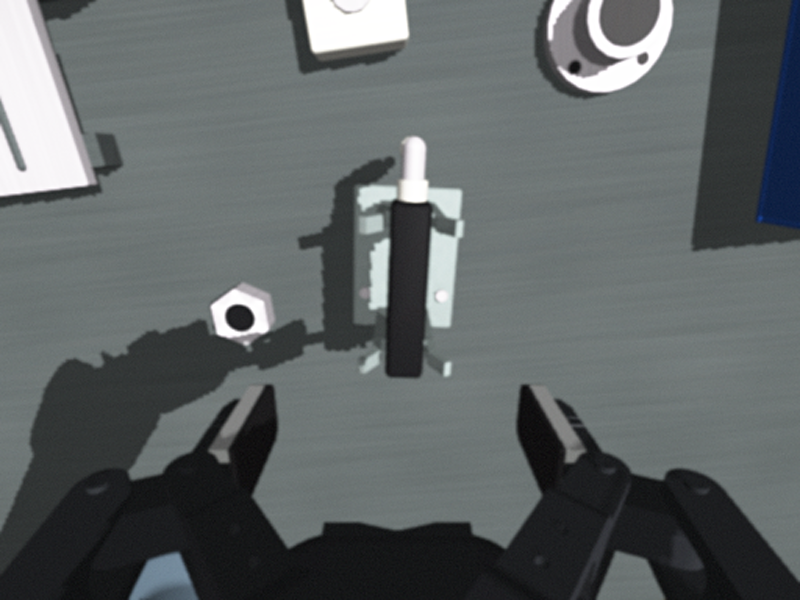

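Wrist view: handle centred at (408,290), back edge near row 375, front edge near row 202, neck and stylus bend to (413,140). Next I'll measure the handle's axis.

```bash
python3 - <<'E'
from h import *
c=np.load("w1.npy",allow_pickle=True); im=c[0].astype(np.uint8)
g=im.max(axis=2); m=((g<38)*255).astype(np.uint8); m[:115]=0; m[246:]=0; m[:,:220]=0; m[:,300:]=0
for thr in(28,38,45):
    m=((g<thr)*255).astype(np.uint8); m[:115]=0; m[246:]=0; m[:,:240]=0; m[:,:244]=0; m[:,300:]=0
    m=cv2.morphologyEx(m,cv2.MORPH_OPEN,np.ones((5,5)))
    k=max(cv2.findContours(m,0,2)[0],key=cv2.contourArea); print(thr,cv2.minAreaRect(k),cv2.boundingRect(k))
rows=[];
for v in range(140,236,8):
    xs=np.where(m[v]>0)[0]; a=cast(c,[(xs[0]-.5,v),(xs[-1]+.5,v)],.115); rows.append([*a.mean(0)[:2],np.linalg.norm(a[1]-a[0])])
rows=np.array(rows); print(rows.round(4)); p=np.polyfit(rows[:,0],rows[:,1],1); print("slope",p[0],"heading",np.arctan(p[0]))
x,y,w,h=cv2.boundingRect(k); e=cast(c,[(x+w/2,y+h-.5),(x+w/2,y-.5)],.115); print("back,front",e.round(4), "y at .42",np.polyval(p,.42))
E
```

```text
Traceback (most recent call last):
ValueError: max() iterable argument is empty
```

```bash
python3 - <<'E'
from h import *
c=np.load("w1.npy",allow_pickle=True); im=c[0].astype(np.uint8)
g=im.max(axis=2); print(g[190,235:290],g[118:250:1,261])
E
```

```text
[125 139 188 219 226 226 223 224 224 223 224 214 163  86  32  28  37  37
  40  39  42  39  42  44  43  44  46  47  46  44  45  45  47  47  45  42
  45  93 168 214 226 226 210 196 231 248 251 251 251 249 244 234 227 215
 189] [253 253 253 253 253 253 253 253 254 255 246 142  43  32  40  45  47  49
  44  47  48  45  46  46  48  46  47  48  44  49  48  48  45  46  47  44
  46  45  46  44  49  49  44  48  45  46  45  44  43  46  46  45  48  44
  47  47  45  47  43  44  41  48  45  43  44  45  46  43  46  46  42  45
  46  44  43  44  46  44  45  40  43  44  47  41  44  45  42  42  42  43
  39  41  41  41  43  41  41  40  40  37  38  39  41  40  38  36  40  41
  39  38  40  37  40  40  36  38  38  39  42  37  37  36  40  64 102 119
 121 123 124 120 121 120]
```

```bash
python3 - <<'E'
from h import *
c=np.load("w1.npy",allow_pickle=True); im=c[0].astype(np.uint8)
g=im.max(axis=2); rows=[]
for v in range(134,236,6):
    l=261
    while g[v,l]<70: l-=1
    q=261
    while g[v,q]<70: q+=1
    a=cast(c,[(l+.5,v),(q-.5,v)],.115); rows.append([l,q,*a.mean(0)[:2],np.linalg.norm(a[1]-a[0])])
rows=np.array(rows); print(rows.round(4)); ok=abs(rows[:,4]-.026)<.0025; p=np.polyfit(rows[ok,2],rows[ok,3],1); print("heading",np.arctan(p[0]),ok.sum())
e=cast(c,[(258,240.5),(263,129)],.115); print("back,front",e.round(4), "y at .42",np.polyval(p,.42)); print(r.sense()["tool_pos"],R.from_rotvec(r.sense()["ee_rot"]).as_matrix().round(3).tolist())
E
```

```text
[[ 2.480e+02  2.770e+02  4.745e-01 -2.945e-01  2.630e-02]
 [ 2.480e+02  2.770e+02  4.690e-01 -2.940e-01  2.650e-02]
 [ 2.490e+02  2.750e+02  4.634e-01 -2.930e-01  2.380e-02]
 [ 2.490e+02  2.750e+02  4.576e-01 -2.924e-01  2.400e-02]
 [ 2.490e+02  2.740e+02  4.519e-01 -2.914e-01  2.320e-02]
 [ 2.490e+02  2.740e+02  4.460e-01 -2.908e-01  2.340e-02]
 [ 2.480e+02  2.730e+02  4.401e-01 -2.893e-01  2.360e-02]
 [ 2.480e+02  2.730e+02  4.340e-01 -2.887e-01  2.370e-02]
 [ 2.480e+02  2.730e+02  4.279e-01 -2.881e-01  2.390e-02]
 [ 2.480e+02  2.720e+02  4.217e-01 -2.870e-01  2.310e-02]
 [ 2.480e+02  2.720e+02  4.153e-01 -2.864e-01  2.330e-02]
 [ 2.460e+02  2.730e+02  4.089e-01 -2.852e-01  2.650e-02]
 [ 2.450e+02  2.720e+02  4.025e-01 -2.836e-01  2.670e-02]
 [ 2.450e+02  2.720e+02  3.958e-01 -2.829e-01  2.690e-02]
 [ 2.460e+02  2.700e+02  3.891e-01 -2.817e-01  2.400e-02]
 [ 2.460e+02  2.720e+02  3.822e-01 -2.821e-01  2.630e-02]
 [ 2.460e+02  2.700e+02  3.753e-01 -2.804e-01  2.440e-02]]
heading -0.1436876060891302 13
back,front [[ 0.3629 -0.2791  0.115 ]
 [ 0.4791 -0.2954  0.115 ]] y at .42 -0.2867081825885308
[ 0.42158266 -0.28492777  0.25344029] [[-0.109, -0.994, 0.0], [-0.994, 0.109, 0.0], [-0.0, -0.0, -1.0]]
```

Emit:
{"op": "servo_tool", "data": {
  "moves": [
    [0.085, 0.002, -0.001, -0.0375, 0, 0, -0.017],
    [0.085, 0.002, -0.001, -0.0375, 0, 0, -0.017],
    [0.085, 0, 0, -0.0375, 0, 0, 0],
    [0.085, 0, 0, -0.0375, 0, 0, 0],
    [0.085, 0, 0, 0, 0, 0, 0],
    [0.085, 0, 0, 0, 0, 0, 0]
  ]
}}

```text
time: 2.0
tool_pos: [0.4248, -0.2902, 0.1044]
ee_rot: [-2.049, 2.381, -0.003]
wrist_force: [1.0, 0.7, 0.0]
finger_gap: 0.0851
```

```bash
python3 - <<'E'
from h import *
c=cam("wrist"); np.save("w2.npy",np.array(c,dtype=object),allow_pickle=True)
im=cv2.resize(c[0],(800,600),interpolation=cv2.INTER_CUBIC); cv2.imwrite("pics/w2.png",im)
s=r.sense();print(s["tool_pos"],R.from_rotvec(s["ee_rot"]).as_matrix().round(3).tolist())
E
```

```text
[ 0.4252829  -0.29018862  0.10485457] [[-0.149, -0.989, 0.002], [-0.989, 0.149, -0.002], [0.001, -0.003, -1.0]]
```

View pics/w2.png

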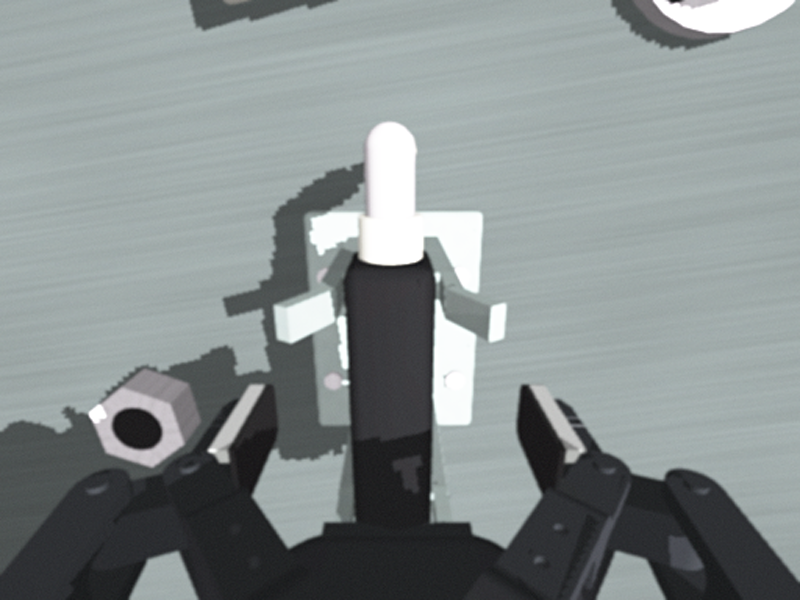

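Close view: the handle's centreline is at column 391 and the finger middle at 397, so the tool needs about 2 mm towards +y. Checking the lengthwise position before closing.

```bash
python3 - <<'E'
from h import *
c=np.load("w2.npy",allow_pickle=True); im=c[0].astype(np.uint8);g=im.max(axis=2)
print(g[155:180,250])
pts=[]
for v in (180,200,220,240,260):
    row=g[v,200:300].astype(int); i=50
    l=i
    while row[l]<75: l-=1
    q=i
    while row[q]<75: q+=1
    a=cast(c,[(200+l+.5,v),(200+q-.5,v)],.115); print(200+l,200+q,a.mean(0)[:2].round(4),np.linalg.norm(a[1]-a[0]).round(4))
print("front",cast(c,[(250,167),(250,164)],.115).round(4))
E
```

```text
[255 255 255 255 255 255 255 255 255 255 255 255 255 255 222  67  34  47
  51  55  55  57  56  59  64]
218 278 [ 0.4757 -0.2943] 0.025
221 277 [ 0.4667 -0.2934] 0.0239
222 277 [ 0.4573 -0.2921] 0.024
222 277 [ 0.4474 -0.2906] 0.0247
223 277 [ 0.437  -0.2892] 0.0249
front [[ 0.4812 -0.296   0.115 ]
 [ 0.4824 -0.2962  0.115 ]]
```

Emit:
{"op": "servo_tool", "data": {
  "moves": [
    [0.085, 0.001, 0.0025, -0.002, 0, 0, 0],
    [0.0, 0, 0, 0, 0, 0, 0],
    [0.0, 0, 0, 0, 0, 0, 0],
    [0.0, 0, 0, 0, 0, 0, 0],
    [0.0, 0, 0, 0, 0, 0, 0],
    [0.0, 0, 0, 0, 0, 0, 0]
  ]
}}

```text
time: 2.8
tool_pos: [0.4257, -0.2868, 0.1017]
ee_rot: [-2.051, 2.38, -0.001]
wrist_force: [-0.5, -0.5, 3.8]
finger_gap: 0.0255
```

```bash
python3 - <<'E'
from h import *
s=r.sense();print(s)
E
```

```text
{'time': 2.8, 'joints': array([ 0.61426115,  0.40644315, -0.12862065,  2.05062978,  0.08030699,
        0.68836085, -1.28519334]), 'joint_vel': array([ 1.06121581e-03, -1.46858410e-03, -9.26505608e-05,  4.88797381e-04,
       -1.47969099e-03, -4.02887324e-04,  1.58984497e-03]), 'joint_efforts': array([-3.29532456e-01, -3.85708201e+01, -9.98195596e-01, -1.57435691e+01,
       -9.89472424e-02, -1.07218588e-01,  1.70605868e-03]), 'tool_pos': array([ 0.42574801, -0.28675241,  0.10167602]), 'ee_rot': array([-2.05065657e+00,  2.37996468e+00, -1.23444755e-03]), 'wrist_force': array([-0.47414665, -0.54270165,  3.7993466 ]), 'wrist_torque': array([-0.08579083,  0.17448732, -0.03777851]), 'finger_gap': 0.02546361642232397}
```

Firm grip (gap 25.5 mm). Cradle pose recorded: TCP (0.4257, -0.2868, 0.1017). Next I lift, turn the heading to about +0.5, and view the pad.

Emit:
{"op": "servo_tool", "data": {
  "moves": [
    [0.0, 0, 0, 0.02, 0, 0, 0],
    [0.0, 0, 0, 0.04, 0, 0, 0],
    [0.0, 0.0185, -0.011, 0.01, 0, 0, 0.161],
    [0.0, 0.0185, -0.011, 0.01, 0, 0, 0.161],
    [0.0, 0.0185, -0.011, 0.01, 0, 0, 0.161],
    [0.0, 0.0185, -0.011, 0.01, 0, 0, 0.161],
    [0.0, 0, 0, 0, 0, 0, 0],
    [0.0, 0, 0, 0, 0, 0, 0]
  ]
}}

```text
time: 3.8
tool_pos: [0.4982, -0.3297, 0.2]
ee_rot: [2.697, -1.611, -0.005]
wrist_force: [0.2, -0.3, -2.1]
finger_gap: 0.0254
```

```bash
python3 - <<'E'
from h import *
s=r.sense();M=R.from_rotvec(s["ee_rot"]).as_matrix();print(s["tool_pos"],s["wrist_force"],s["wrist_torque"],s["finger_gap"],M.round(3).tolist())
c=cam("wrist"); np.save("w3.npy",np.array(c,dtype=object),allow_pickle=True)
im=cv2.resize(c[0],(800,600),interpolation=cv2.INTER_CUBIC); cv2.imwrite("pics/w3.png",im)
for n in("top","side"):
    c=cam(n); np.save(n+"3.npy",np.array(c,dtype=object),allow_pickle=True)
E
```

```text
[ 0.49815882 -0.32973739  0.20003771] [ 0.15335676 -0.30660784 -2.09492578] [ 0.03159327  0.0424199  -0.0548251 ] 0.02541599644603421 [[0.474, -0.88, -0.003], [-0.88, -0.474, 0.002], [-0.003, 0.002, -1.0]]
```

View pics/w3.png

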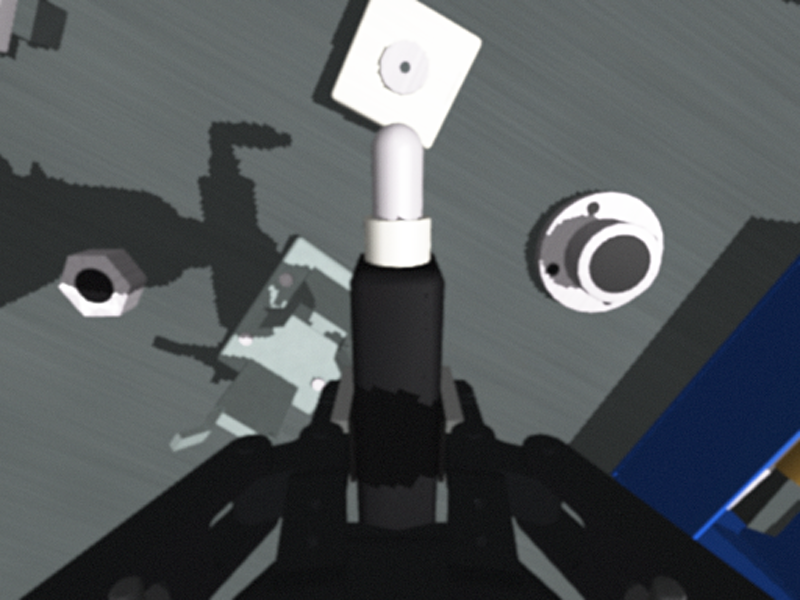

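Pad's centre mark is at (405,67). The handle sits straight in the jaws, with its front edge at row 258 and axis at column 397.

```bash
python3 - <<'E'
from h import *
c=np.load("w3.npy",allow_pickle=True); im=c[0].astype(np.uint8)
t=np.load("top3.npy",allow_pickle=True)
# pad: dark dot, fine
p=im[35:52,250:270].max(axis=2).astype(int); w=np.clip(200-p,0,None); yy,xx=np.mgrid[35:52,250:270]; d=((xx*w).sum()/w.sum(),(yy*w).sum()/w.sum())
print("dot",d,cast(c,d,.034).round(4))
# block top corners ~ from view
q=np.array([(482,43),(331,97),(430,148)])*.64
print(cast(c,q,.03).round(4), "midL-R",cast(c,(q[0:1]+q[1:2])/2,.03))
ti=t[0].astype(np.uint8); gm=((ti.min(axis=2)>150)*255).astype(np.uint8); gm[:160]=0;gm[205:]=0;gm[:,:340]=0;gm[:,395:]=0
k=max(cv2.findContours(gm,0,2)[0],key=cv2.contourArea);ra=cv2.minAreaRect(k);print(ra,cast(t,ra[0],.03).round(4))
s=r.sense()
# handle in-hand: edges at two rows at tool top plane z = 0.2-.0017+.015
g=im.max(axis=2)
print(proj(c,[s["tool_pos"]+np.array([.88,.474,0])*.055+np.array([0,0,.0133])])/.64, proj(c,[s["tool_pos"]+np.array([.88,.474,0])*.085+np.array([0,0,-.0767])])/.64)
E
```

```text
dot (np.float64(258.76073619631904), np.float64(42.5555981595092)) [[ 0.6176 -0.2691  0.034 ]]
[[ 0.6513 -0.3037  0.03  ]
 [ 0.5818 -0.2367  0.03  ]
 [ 0.5851 -0.3058  0.03  ]] midL-R [[ 0.61719701 -0.27086933  0.03      ]]
((366.0, 179.0), (24.0, 24.0), 90.0) [[ 0.6196 -0.2701  0.03  ]]
[[400.90614068 271.72718561]] [[399.78800233 151.65881336]]
```

```bash
python3 - <<'E'
from h import *
w=np.load("w3.npy",allow_pickle=True);g=w[0].astype(np.uint8).max(axis=2); print(g[155:182,254])
for v in (190,210,230,245):
    row=g[v].astype(int); l=254
    while row[l]<75 and l>200: l-=1
    q=254
    while row[q]<75 and q<310: q+=1
    print(v,l,q)
tcp=np.array([.4982,-.3297,.2000]); h=np.array([.88,.474,0]); o=tcp-[0,0,.0017]
P=[o+h*.085-[0,0,.075],o+h*.085-[0,0,.055],o+h*.055+[0,0,.015],o-h*.065+[0,0,.015]]
out=[]
for n in("side3","top3"):
    c=np.load(n+".npy",allow_pickle=True); im=c[0].astype(np.uint8); p=proj(c,P); x,y=p.mean(0).astype(int); print(n,p.round(1).tolist(),x-33,y-50)
    k=cv2.resize(im[y-50:y+50,x-33:x+33],None,fx=6,fy=6,interpolation=cv2.INTER_CUBIC)
    for a in p: cv2.circle(k,tuple(((a-[x-33,y-50]+.5)*6).astype(int)),2,(0,0,255),-1)
    out.append(k)
cv2.imwrite("pics/st3.png",np.hstack(out))
E
```

```text
[254 254 254 254 254 254 254 254 254 254 254 254 254 255 255 211  91  20
  16  21  22  27  28  30  30  32  36]
190 223 284
210 223 284
230 224 283
245 224 283
side3 [[319.2, 157.7], [319.6, 152.4], [329.8, 134.2], [366.2, 136.8]] 300 95
top3 [[383.0, 193.7], [385.5, 193.2], [401.2, 203.0], [426.0, 249.4]] 365 159
```

View pics/st3.png

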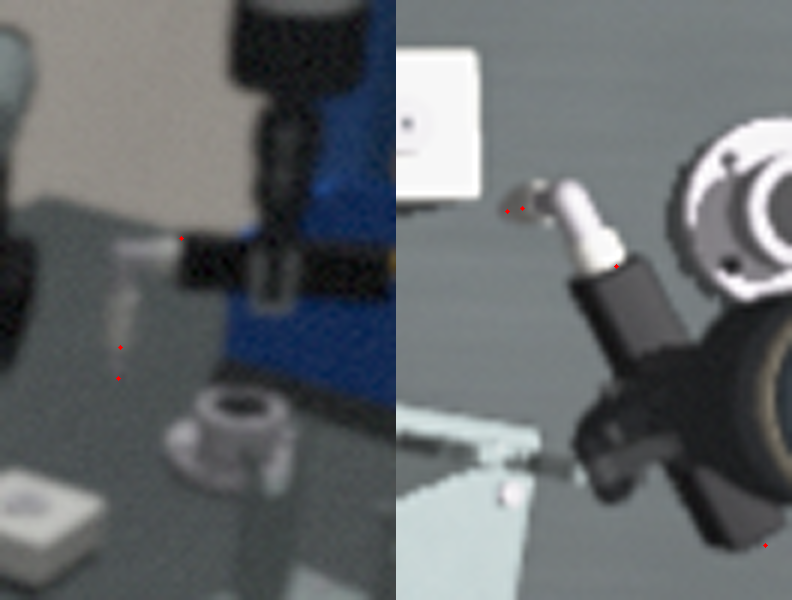

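Composite: the predicted tip and axis land within 1–2 px in both views. In the wrist view everything on the tool's centreline (fingers, body, handle) falls on column 254. That shows a small lateral calibration bias, and correcting for it brings the pad into agreement with the top view: 134 mm ahead and 5 mm right of the TCP. Next I hover over the pad.

Emit:
{"op": "servo_tool", "data": {
  "moves": [
    [0.0, 0.0225, 0.0095, -0.02, 0, 0, 0],
    [0.0, 0.0225, 0.0095, -0.03, 0, 0, 0],
    [0.0, 0, 0, -0.02, 0, 0, 0],
    [0.0, 0, 0, -0.01, 0, 0, 0],
    [0.0, 0, 0, 0, 0, 0, 0],
    [0.0, 0, 0, 0, 0, 0, 0]
  ]
}}

```text
time: 4.7
tool_pos: [0.5446, -0.3124, 0.1224]
ee_rot: [2.697, -1.61, 0.003]
wrist_force: [-0.4, -0.3, -1.9]
finger_gap: 0.0255
```

```bash
python3 - <<'E'
from h import *
s=r.sense();M=R.from_rotvec(s["ee_rot"]).as_matrix();h=-M[:,1];tcp=np.array(s["tool_pos"]);print(tcp,h.round(3),s["wrist_force"])
o=tcp+h*.0005-[0,0,.0017]; tip=o+h*.085-[0,0,.075]; print("tip",tip)
P=[tip,tip+[0,0,.020]]; out=[]
for n in("side","top","wrist"):
    c=cam(n); np.save(n+"4.npy",np.array(c,dtype=object),allow_pickle=True)
    im=c[0].astype(np.uint8); p=proj(c,P); x,y=p[0].astype(int); f=6 if n!="wrist" else 2; b=22*6//f
    y=max(y,50*6//f)
    k=cv2.resize(im[y-50*6//f:y+50*6//f,x-b:x+b],None,fx=f,fy=f,interpolation=cv2.INTER_CUBIC)
    for a in p: cv2.circle(k,tuple(((a-[x-b,y-50*6//f]+.5)*f).astype(int)),2,(0,0,255),-1)
    print(n,p.round(1).tolist(),x-b,y-50*6//f,k.shape); out.append(k)
cv2.imwrite("pics/st4.png",np.hstack([k[:600] for k in out]))
E
```

```text
[ 0.54455692 -0.31237444  0.12239283] [0.88  0.475 0.001] [-0.42268633 -0.29914365 -1.9140976 ]
tip [ 0.61980972 -0.27178795  0.04575056]
side [[304.3, 175.2], [304.6, 170.2]] 282 125 (600, 264, 3)
top [[368.1, 178.4], [370.1, 177.7]] 346 128 (600, 264, 3)
wrist [[255.2, 97.5], [255.4, 97.3]] 189 0 (600, 264, 3)
```

View pics/st4.png

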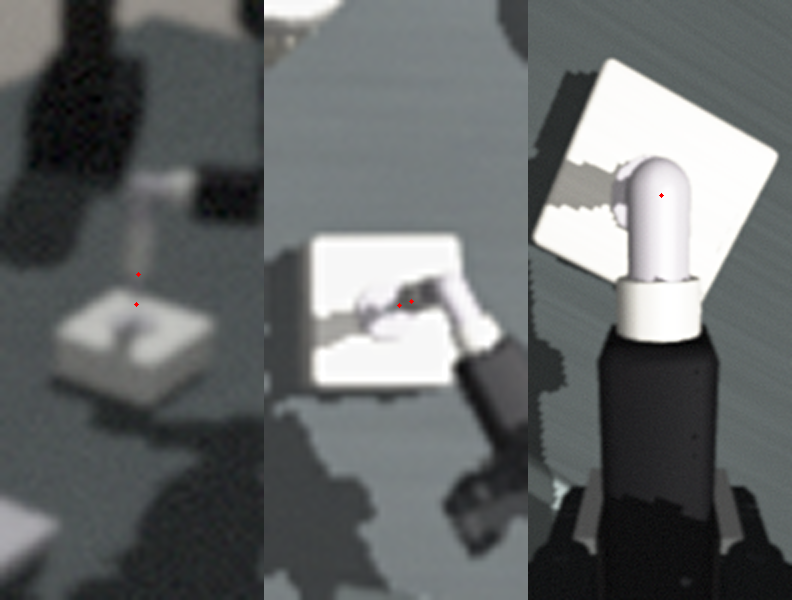

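```bash
python3 - <<'E'
from h import *
w=np.load("wrist4.npy",allow_pickle=True)
q=np.array([(777,155),(533,240),(610,58)],float); q=(q-[528,0])/2+[189,0]
B=cast(w,q,.03); print(B.round(4), (B[0]+B[1])/2)
t=np.load("top4.npy",allow_pickle=True)
b=(np.array([(309-264,234),(461-264,386)])/6+[346,128]); print(cast(t,b,.03).mean(0))
E
```

```text
[[ 0.6521 -0.3026  0.03  ]
 [ 0.5827 -0.2369  0.03  ]
 [ 0.6509 -0.2353  0.03  ]] [ 0.6174061  -0.26974333  0.03      ]
[ 0.61778198 -0.27043942  0.03      ]
```

Emit:
{"op": "servo_tool", "data": {
  "moves": [
    [0.0, -0.0015, 0.001, 0, 0, 0, 0],
    [0.0, 0, 0, -0.006, 0, 0, 0],
    [0.0, 0, 0, -0.006, 0, 0, 0],
    [0.0, 0, 0, -0.003, 0, 0, 0],
    [0.0, 0, 0, -0.002, 0, 0, 0],
    [0.0, 0, 0, 0, 0, 0, 0],
    [0.0, 0, 0, 0, 0, 0, 0],
    [0.0, 0, 0, 0, 0, 0, 0]
  ]
}}

```text
time: 5.85
tool_pos: [0.543, -0.3104, 0.1045]
ee_rot: [2.699, -1.608, 0.0]
wrist_force: [-0.6, 0.0, -0.5]
finger_gap: 0.0253
```

```bash
python3 - <<'E'
from h import *
s=r.sense();print(s["time"],s["tool_pos"],s["wrist_force"],s["wrist_torque"],s["finger_gap"])
E
```

```text
5.85 [ 0.5429977  -0.31043617  0.10447623] [-0.64902516  0.01719252 -0.46579973] [0.04870661 0.1648314  0.06518358] 0.025339726268875103
```

Contact force is 1.45 N, about 6 mm pressed in, which matches the geometry. Now holding.

Emit:
{"op": "servo_tool", "data": {
  "moves": [
    [0.0, 0, 0, 0, 0, 0, 0],
    [0.0, 0, 0, 0, 0, 0, 0],
    [0.0, 0, 0, 0, 0, 0, 0],
    [0.0, 0, 0, 0, 0, 0, 0],
    [0.0, 0, 0, 0, 0, 0, 0],
    [0.0, 0, 0, 0, 0, 0, 0],
    [0.0, 0, 0, 0, 0, 0, 0],
    [0.0, 0, 0, 0, 0, 0, 0]
  ]
}}

```text
time: 6.85
tool_pos: [0.543, -0.3104, 0.1043]
ee_rot: [2.699, -1.608, 0.0]
wrist_force: [-0.4, 0.3, -1.1]
finger_gap: 0.0252
```

Emit:
{"op": "servo_tool", "data": {
  "moves": [
    [0.0, 0, 0, 0, 0, 0, 0],
    [0.0, 0, 0, 0, 0, 0, 0],
    [0.0, 0, 0, 0, 0, 0, 0],
    [0.0, 0, 0, 0, 0, 0, 0],
    [0.0, 0, 0, 0.02, 0, 0, 0],
    [0.0, 0, 0, 0.04, 0, 0, 0],
    [0.0, 0, 0, 0.04, 0, 0, 0],
    [0.0, 0, 0, 0, 0, 0, 0]
  ]
}}

```text
time: 7.85
tool_pos: [0.5456, -0.3114, 0.2095]
ee_rot: [-2.698, 1.608, -0.015]
wrist_force: [1.4, 0.5, -2.7]
finger_gap: 0.0253
```

Emit:
{"op": "servo_tool", "data": {
  "moves": [
    [0.0, 0.004, 0.04, 0.002, 0, 0, 0],
    [0.0, 0.004, 0.045, 0.002, 0, 0, 0],
    [0.0, 0.004, 0.045, 0.002, 0, 0, 0],
    [0.0, 0.004, 0.045, 0.002, 0, 0, 0],
    [0.0, 0.004, 0.045, 0.002, 0, 0, 0],
    [0.0, 0, 0, 0, 0, 0, 0],
    [0.0, 0, 0, 0, 0, 0, 0]
  ]
}}

```text
time: 8.72
tool_pos: [0.5625, -0.0909, 0.2137]
ee_rot: [2.698, -1.608, -0.001]
wrist_force: [0.3, -1.2, -1.9]
finger_gap: 0.0252
```

```bash
python3 - <<'E'
from h import *
s=r.sense();print(s["tool_pos"],R.from_rotvec(s["ee_rot"]).as_matrix().round(4).tolist())
c=cam("wrist"); np.save("w5.npy",np.array(c,dtype=object),allow_pickle=True)
cv2.imwrite("pics/w5.png",cv2.resize(c[0],(800,600),interpolation=cv2.INTER_CUBIC))
c=cam("top"); np.save("top5.npy",np.array(c,dtype=object),allow_pickle=True)
E
```

```text
[ 0.56248748 -0.09092118  0.21371025] [[0.4758, -0.8796, -0.0014], [-0.8796, -0.4758, -0.0006], [-0.0001, 0.0015, -1.0]]
```

View pics/w5.png

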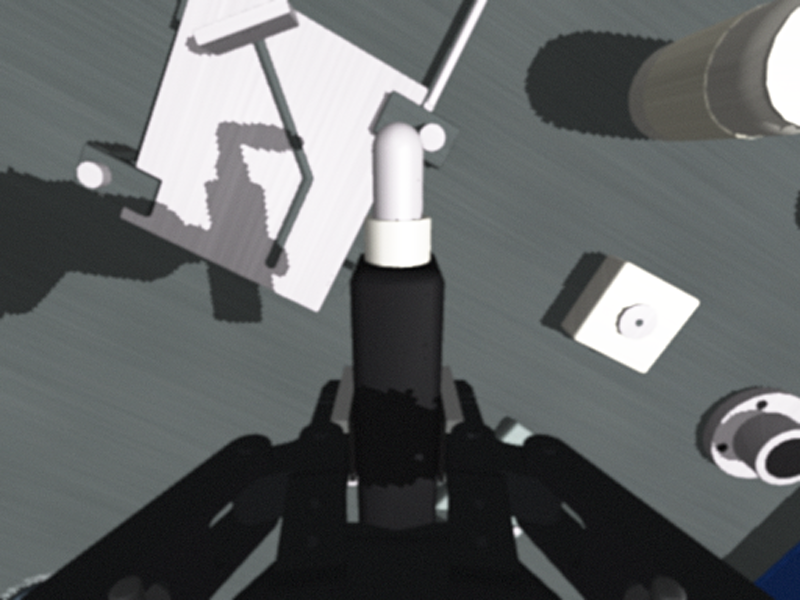

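The seam shows clearly: free end (271,266), bend (308,179), finish (260,38). The pad dot at (639,322) serves as a cross-check. I'll refine the line positions.

```bash
python3 - <<'E'
from h import *
c=np.load("w5.npy",allow_pickle=True); g=c[0].astype(np.uint8).max(axis=2).astype(float)
s=.64; seg=[((272,264),(308,179)),((308,179),(260,40))]
L=[]
for (a,b),ts in zip(np.array(seg)*s,[np.linspace(.15,.9,16),np.linspace(.1,.9,16)]):
    d=(b-a)/np.linalg.norm(b-a); n=np.array([-d[1],d[0]]); P=[]
    for t in ts:
        q=a+(b-a)*t; off=np.linspace(-5,5,41); xy=(q+off[:,None]*n).astype(np.float32)
        v=cv2.remap(g.astype(np.float32),xy[None,:,0],xy[None,:,1],cv2.INTER_LINEAR)[0]
        base=min(np.median(v[:8]),np.median(v[-8:])); w=np.clip(base-20-v,0,None)
        if w.sum()>50: P.append(q+n*(w*off).sum()/w.sum())
    P=np.array(P); vx,vy,x0,y0=cv2.fitLine(P.astype(np.float32),cv2.DIST_HUBER,0,.01,.01).ravel(); L.append((np.array([x0,y0]),np.array([vx,vy])))
    res=(P-[x0,y0])@np.array([-vy,vx]); print("res",np.abs(res).round(2))
(p,u),(q,v)=L; t=np.linalg.solve(np.c_[u,-v],q-p); bend=p+u*t[0]; print("bend px",bend/s,bend)
# end profiles
for (x0,dr),sg,end in ((L[0],-1,np.array((272,264))*s),(L[1],1,np.array((260,40))*s)):
    e=x0+dr*((end-x0)@dr); d=dr if (e-bend)@dr>0 else -dr; k=np.arange(-6,8,.5); xy=(e+k[:,None]*d).astype(np.float32)
    print("end",e,list(zip(k,cv2.remap(g.astype(np.float32),xy[None,:,0],xy[None,:,1],1)[0].round().astype(int))))
    for kk in(0,2,): print(kk,cast(c,e+kk*d,.039).round(4))
print("bend",cast(c,bend,.039).round(4),"pad",cast(c,np.array((639,322.))*s,.034).round(4))
w0=cast(c,L[0][0],.039)[0];w1=cast(c,L[0][0]+L[0][1]*10,.039)[0];a=np.arctan2(*(w1-w0)[1::-1]);x0=cast(c,L[1][0],.039)[0];x1=cast(c,L[1][0]+L[1][1]*10,.039)[0];b=np.arctan2(*(x1-x0)[1::-1]);print("angles",a,b)
E
```

```text
res [0.01 0.42 0.01 0.18 0.46 0.18 0.37 0.17 0.01 0.11 0.01 0.14 0.39]
res [0.33 0.27 0.08 0.39 1.   0.28 0.1  0.1  0.31 0.11 0.14 0.31]
bend px [307.34906 176.26543] [196.70338 112.80987]
end [171.31397948 167.68011419] [(np.float64(-6.0), np.int64(48)), (np.float64(-5.5), np.int64(49)), (np.float64(-5.0), np.int64(49)), (np.float64(-4.5), np.int64(48)), (np.float64(-4.0), np.int64(47)), (np.float64(-3.5), np.int64(48)), (np.float64(-3.0), np.int64(49)), (np.float64(-2.5), np.int64(48)), (np.float64(-2.0), np.int64(46)), (np.float64(-1.5), np.int64(47)), (np.float64(-1.0), np.int64(48)), (np.float64(-0.5), np.int64(48)), (np.float64(0.0), np.int64(49)), (np.float64(0.5), np.int64(51)), (np.float64(1.0), np.int64(56)), (np.float64(1.5), np.int64(64)), (np.float64(2.0), np.int64(78)), (np.float64(2.5), np.int64(93)), (np.float64(3.0), np.int64(108)), (np.float64(3.5), np.int64(121)), (np.float64(4.0), np.int64(126)), (np.float64(4.5), np.int64(129)), (np.float64(5.0), np.int64(130)), (np.float64(5.5), np.int64(130)), (np.float64(6.0), np.int64(130)), (np.float64(6.5), np.int64(130)), 
[... 577 characters left out ...]
t64(0.0), np.int64(93)), (np.float64(0.5), np.int64(96)), (np.float64(1.0), np.int64(99)), (np.float64(1.5), np.int64(100)), (np.float64(2.0), np.int64(101)), (np.float64(2.5), np.int64(101)), (np.float64(3.0), np.int64(102)), (np.float64(3.5), np.int64(103)), (np.float64(4.0), np.int64(104)), (np.float64(4.5), np.int64(104)), (np.float64(5.0), np.int64(103)), (np.float64(5.5), np.int64(104)), (np.float64(6.0), np.int64(105)), (np.float64(6.5), np.int64(105)), (np.float64(7.0), np.int64(104)), (np.float64(7.5), np.int64(102))]
0 [[0.6518 0.0565 0.039 ]]
2 [[0.6529 0.0577 0.039 ]]
bend [[ 0.5954 -0.0042  0.039 ]] pad [[ 0.6177 -0.2699  0.034 ]]
angles -0.006582689816051107 -2.3195765449253973
```

```bash
python3 - <<'E'
from h import *
d=optics.get_image("wrist");T=np.array(d["T_tool_cam"]);print(T.round(4).tolist(), R.from_matrix(T[:3,:3]).as_euler("zyx",degrees=True))
t=np.load("top0.npy",allow_pickle=True); im=t[0].astype(np.uint8); x0,y0=228,148
k=cv2.resize(im[y0:y0+75,x0:x0+80],None,fx=8,fy=8,interpolation=cv2.INTER_CUBIC)
w=np.load("w5.npy",allow_pickle=True);P=np.array([(.5294,-.0042,.039),(.5954,-.0042,.039),(.642,.043,.039)])
for a in proj(t,P): cv2.circle(k,tuple(((a-[x0,y0]+.5)*8).astype(int)),3,(0,0,255),-1)
for a in proj(t,P+[.0009,-.0017,0]): cv2.circle(k,tuple(((a-[x0,y0]+.5)*8).astype(int)),3,(255,0,0),-1)
cv2.imwrite("pics/t5.png",k)
E
```

```text
[[1.0, 0.0005, -0.0004, -0.0009], [-0.0003, 0.946, 0.3242, -0.084], [0.0005, -0.3242, 0.946, -0.1212], [0.0, 0.0, 0.0, 1.0]] [ -0.02800433  -0.02008943 -18.91910997]
```

View pics/t5.png

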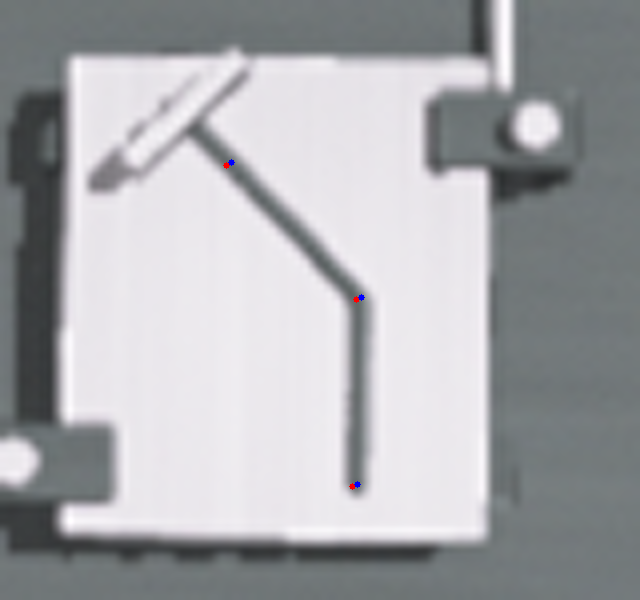

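Top crop: wrist-corrected (blue) dots lie on the bead at the start and bend, and about half a pixel left of it at the finish. Fitting both views together.

```bash
python3 - <<'E'
from h import *
t=np.load("top0.npy",allow_pickle=True); im=t[0].astype(np.uint8).max(axis=2).astype(np.float32)
o=np.array([228,148])
def line(a,b,g,c,cor,lo=.08,hi=.92,half=4.):
    d=(b-a)/np.linalg.norm(b-a); n=np.array([-d[1],d[0]]); P=[]
    for f in np.linspace(lo,hi,25):
        q=a+(b-a)*f; off=np.linspace(-half,half,33); xy=(q+off[:,None]*n).astype(np.float32)
        v=cv2.remap(g,xy[None,:,0],xy[None,:,1],cv2.INTER_LINEAR)[0]; w=np.clip(v.max()-25-v,0,None); w=np.where(v<(v.max()+v.min())/2,w,0)
        P.append(q+n*(w*off).sum()/w.sum())
    W=cast(c,np.array(P),.039)[:,:2]+cor; vx,vy,x,y=cv2.fitLine(W.astype(np.float32),cv2.DIST_HUBER,0,.001,.001).ravel()
    s=np.sign(vx); return np.array([x,y]),s*np.array([vx,vy])
def rep(L,name):
    (p,u),(q,v)=L; k=np.linalg.solve(np.c_[u,-v],q-p); b=p+u*k[0]; print(name,"bend",b.round(4),"angles",np.arctan2(u[1],u[0]).round(3),np.arctan2(v[1],v[0]).round(3),"s0",(b-.066*u).round(4),"s6",(b+.066*v).round(4))
f=lambda p:np.array(p)/8.+o-.5
rep([line(f((357,486)),f((361,300)),im,t,0),line(f((361,298)),f((203,130)),im,t,0)],"top")
w=np.load("w5.npy",allow_pickle=True); g=w[0].astype(np.uint8).max(axis=2).astype(np.float32); s=.64
rep([line(np.array((286,230))*s,np.array((307,180))*s,g,w,[.0006,-.001],half=4),line(np.array((307,178))*s,np.array((262,45))*s,g,w,[.0006,-.001],half=4)],"wrist+cor")
e=cast(t,[f((356.5,492)),f((196,124))],.039); print(e)
E
```

```text
top bend [ 0.5951 -0.0053] angles 0.002 0.782 s0 [ 0.5291 -0.0054] s6 [0.642  0.0412]
wrist+cor bend [ 0.5949 -0.0054] angles 0.012 0.79 s0 [ 0.5289 -0.0062] s6 [0.6413 0.0415]
[[ 0.52764461 -0.00572226  0.039     ]
 [ 0.65644598  0.05424736  0.039     ]]
```

Both views agree: s0 (0.529, -0.0057), bend (0.595, -0.0054), s6 (0.6416, 0.0414). The TCP start is (0.4528, -0.0464).

Emit:
{"op": "servo_tool", "data": {
  "moves": [
    [0.0, -0.045, 0.018, -0.01, 0, 0, 0],
    [0.0, -0.045, 0.018, -0.02, 0, 0, 0],
    [0.0, -0.02, 0.0085, -0.03, 0, 0, 0],
    [0.0, 0, 0, -0.026, 0, 0, 0],
    [0.0, 0, 0, 0, 0, 0, 0],
    [0.0, 0, 0, 0, 0, 0, 0],
    [0.0, 0, 0, 0, 0, 0, 0]
  ]
}}

```text
time: 9.75
tool_pos: [0.4542, -0.0463, 0.1294]
ee_rot: [-2.697, 1.609, -0.003]
wrist_force: [0.4, -0.2, -2.3]
finger_gap: 0.0252
```

```bash
cat > tip.py <<'E'
from h import *
s=r.sense();M=R.from_rotvec(s["ee_rot"]).as_matrix();h=-M[:,1];tcp=np.array(s["tool_pos"])
print(s["time"],"tcp",tcp.round(4),"h",h.round(4),"tip",(tcp+h*.0855+M[:,2]*.0767).round(4),"F",s["wrist_force"].round(2),"gap",round(s["finger_gap"],4))
E
python3 - <<'E'
exec(open("tip.py").read())
print(s["joints"].round(2))
c=cam("wrist"); np.save("w6.npy",np.array(c,dtype=object),allow_pickle=True); cv2.imwrite("pics/w6.png",cv2.resize(c[0][:,100:400],(800,600) if 0 else None,fx=2,fy=1.56,interpolation=2) if 0 else cv2.resize(c[0],(800,600)))
E
```

```text
9.75 tcp [ 0.4542 -0.0463  0.1294] h [0.8799 0.4751 0.002 ] tip [ 0.5296 -0.0057  0.0528] F [ 0.39 -0.17 -2.29] gap 0.0252
[ 0.32  0.3  -0.36  2.14  0.16  0.72 -1.23]
```

View pics/w6.png

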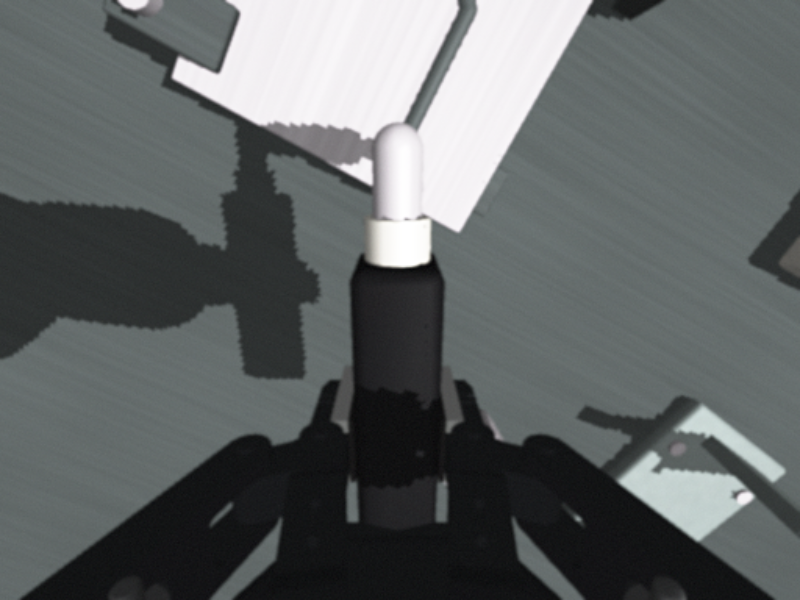

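```bash
python3 - <<'E'
from h import *
w=np.load("w6.npy",allow_pickle=True); g=w[0].astype(np.uint8).max(axis=2).astype(np.float32)
a=np.array((461,24.))*.64;b=np.array((420,112.))*.64; d=(b-a)/np.linalg.norm(b-a); n=np.array([-d[1],d[0]]);P=[]
for f in np.linspace(0,1,15):
    q=a+(b-a)*f; off=np.linspace(-9,9,73); xy=(q+off[:,None]*n).astype(np.float32); v=cv2.remap(g,xy[None,:,0],xy[None,:,1],1)[0]
    m=v<(v.max()+v.min())/2; P.append(q+n*off[m].mean())
W=cast(w,P,.039)[:,:2]+[.0006,-.001]; p=np.polyfit(W[:,0],W[:,1],1); print(W[[0,7,14]].round(4),p, np.polyval(p,[.529,.595]))
E
```

```text
[[ 0.5885 -0.0054]
 [ 0.5697 -0.0055]
 [ 0.5497 -0.0058]] [ 0.00950539 -0.01095612] [-0.00592777 -0.00530042]
```

The line fits again: y = -0.0059 at the start, -0.0053 at the bend. Lowering onto the start.

Emit:
{"op": "servo_tool", "data": {
  "moves": [
    [0.0, -0.0015, 0, -0.006, 0, 0, 0],
    [0.0, 0, 0, -0.005, 0, 0, 0],
    [0.0, 0, 0, -0.004, 0, 0, 0],
    [0.0, 0, 0, -0.0035, 0, 0, 0],
    [0.0, 0, 0, 0, 0, 0, 0],
    [0.0, 0, 0, 0, 0, 0, 0]
  ]
}}

```text
time: 10.55
tool_pos: [0.4513, -0.046, 0.1098]
ee_rot: [2.698, -1.608, -0.001]
wrist_force: [-1.2, -0.6, -1.1]
finger_gap: 0.0247
```

```bash
python3 tip.py
```

```text
10.55 tcp [ 0.4513 -0.046   0.1098] h [ 8.795e-01  4.758e-01 -6.000e-04] tip [ 0.5265 -0.0053  0.0331] F [-1.17 -0.61 -1.08] gap 0.0247
```

Emit:
{"op": "servo_tool", "data": {
  "moves": [
    [0.0, 0.0025, -0.0004, 0.0005, 0, 0, 0],
    [0.0, 0.0025, 0, 0, 0, 0, 0],
    [0.0, 0.0025, 0, 0, 0, 0, 0],
    [0.0, 0.0025, 0, 0, 0, 0, 0],
    [0.0, 0.0025, 0, 0, 0, 0, 0],
    [0.0, 0.0025, 0, 0, 0, 0, 0],
    [0.0, 0.0025, 0, 0, 0, 0, 0],
    [0.0, 0.0025, 0, 0, 0, 0, 0]
  ]
}}

```text
time: 11.55
tool_pos: [0.4717, -0.0464, 0.1103]
ee_rot: [2.699, -1.608, 0.0]
wrist_force: [-1.3, 1.0, -0.7]
finger_gap: 0.0254
```

```bash
python3 tip.py
```

```text
11.55 tcp [ 0.4717 -0.0464  0.1103] h [0.8796 0.4757 0.    ] tip [ 0.5469 -0.0057  0.0336] F [-1.32  0.99 -0.65] gap 0.0254
```

Emit:
{"op": "servo_tool", "data": {
  "moves": [
    [0.0, 0.0025, 0, 0, 0, 0, 0],
    [0.0, 0.0025, 0, 0, 0, 0, 0],
    [0.0, 0.0025, 0.0001, 0, 0, 0, 0],
    [0.0, 0.0025, 0, 0, 0, 0, 0],
    [0.0, 0.0025, 0, 0, 0, 0, 0],
    [0.0, 0.0025, 0, 0, 0, 0, 0],
    [0.0, 0.0025, 0.0001, 0, 0, 0, 0],
    [0.0, 0.0025, 0, 0, 0, 0, 0]
  ]
}}

```text
time: 12.55
tool_pos: [0.4917, -0.0462, 0.1103]
ee_rot: [2.699, -1.608, 0.0]
wrist_force: [-0.7, 0.1, -0.7]
finger_gap: 0.0254
```

```bash
python3 tip.py
```

```text
12.55 tcp [ 0.4917 -0.0462  0.1103] h [0.8796 0.4757 0.    ] tip [ 0.5669 -0.0055  0.0336] F [-0.75  0.11 -0.7 ] gap 0.0254
```

Emit:
{"op": "servo_tool", "data": {
  "moves": [
    [0.0, 0.0025, 0, 0, 0, 0, 0],
    [0.0, 0.0025, 0, 0, 0, 0, 0],
    [0.0, 0.0025, 0, 0, 0, 0, 0],
    [0.0, 0.0025, 0.0001, 0, 0, 0, 0],
    [0.0, 0.0025, 0, 0, 0, 0, 0],
    [0.0, 0.0025, 0, 0, 0, 0, 0],
    [0.0, 0.0025, 0, 0, 0, 0, 0],
    [0.0, 0.0025, 0, 0, 0, 0, 0]
  ]
}}

```text
time: 13.55
tool_pos: [0.5117, -0.0461, 0.1103]
ee_rot: [2.699, -1.608, 0.0]
wrist_force: [-1.2, -0.2, -0.9]
finger_gap: 0.0254
```

```bash
python3 tip.py
```

```text
13.55 tcp [ 0.5117 -0.0461  0.1103] h [0.8796 0.4757 0.    ] tip [ 0.5869 -0.0054  0.0336] F [-1.25 -0.2  -0.95] gap 0.0254
```

Emit:
{"op": "servo_tool", "data": {
  "moves": [
    [0.0, 0.0027, 0, 0, 0, 0, 0],
    [0.0, 0.0027, 0, 0, 0, 0, 0],
    [0.0, 0.0027, 0, 0, 0, 0, 0],
    [0.0, 0.0018, 0.0018, 0, 0, 0, 0],
    [0.0, 0.0018, 0.0018, 0, 0, 0, 0],
    [0.0, 0.0018, 0.0018, 0, 0, 0, 0],
    [0.0, 0.0018, 0.0018, 0, 0, 0, 0],
    [0.0, 0.0018, 0.0018, 0, 0, 0, 0]
  ]
}}

```text
time: 14.55
tool_pos: [0.5287, -0.0369, 0.1103]
ee_rot: [2.699, -1.608, 0.0]
wrist_force: [1.0, -0.2, -0.9]
finger_gap: 0.025
```

```bash
python3 tip.py
```

```text
14.55 tcp [ 0.5287 -0.0369  0.1103] h [ 0.8795  0.4758 -0.    ] tip [0.6039 0.0038 0.0336] F [ 1.01 -0.23 -0.85] gap 0.025
```

Emit:
{"op": "servo_tool", "data": {
  "moves": [
    [0.0, 0.0018, 0.0018, 0, 0, 0, 0],
    [0.0, 0.0018, 0.0018, 0, 0, 0, 0],
    [0.0, 0.0018, 0.0018, 0, 0, 0, 0],
    [0.0, 0.0018, 0.0018, 0, 0, 0, 0],
    [0.0, 0.0018, 0.0018, 0, 0, 0, 0],
    [0.0, 0.0018, 0.0018, 0, 0, 0, 0],
    [0.0, 0.0018, 0.0018, 0, 0, 0, 0],
    [0.0, 0.0018, 0.0018, 0, 0, 0, 0]
  ]
}}

```text
time: 15.55
tool_pos: [0.5432, -0.0225, 0.1103]
ee_rot: [2.699, -1.608, 0.0]
wrist_force: [-1.3, -1.1, -0.6]
finger_gap: 0.025
```

```bash
python3 tip.py
```

```text
15.55 tcp [ 0.5432 -0.0225  0.1103] h [0.8796 0.4757 0.    ] tip [0.6184 0.0181 0.0336] F [-1.31 -1.1  -0.65] gap 0.025
```

Emit:
{"op": "servo_tool", "data": {
  "moves": [
    [0.0, 0.0018, 0.0018, 0, 0, 0, 0],
    [0.0, 0.0018, 0.0018, 0, 0, 0, 0],
    [0.0, 0.0018, 0.0018, 0, 0, 0, 0],
    [0.0, 0.0018, 0.0018, 0, 0, 0, 0],
    [0.0, 0.0018, 0.0018, 0, 0, 0, 0],
    [0.0, 0.0018, 0.0018, 0, 0, 0, 0],
    [0.0, 0.0018, 0.0018, 0, 0, 0, 0],
    [0.0, 0.0018, 0.0018, 0, 0, 0, 0]
  ]
}}

```text
time: 16.55
tool_pos: [0.5576, -0.0081, 0.1103]
ee_rot: [-2.699, 1.609, -0.0]
wrist_force: [-1.2, -1.3, -0.3]
finger_gap: 0.0254
```

```bash
python3 tip.py
```

```text
16.55 tcp [ 0.5576 -0.0081  0.1103] h [0.8796 0.4757 0.    ] tip [0.6328 0.0325 0.0336] F [-1.21 -1.33 -0.26] gap 0.0254
```

Emit:
{"op": "servo_tool", "data": {
  "moves": [
    [0.0, 0.0018, 0.0018, 0, 0, 0, 0],
    [0.0, 0.0018, 0.0018, 0, 0, 0, 0],
    [0.0, 0.0018, 0.0018, 0, 0, 0, 0],
    [0.0, 0.0018, 0.0018, 0, 0, 0, 0],
    [0.0, 0.0018, 0.0018, 0, 0, 0, 0],
    [0.0, 0.0018, 0.0018, 0, 0, 0, 0],
    [0.0, 0, 0, 0, 0, 0, 0],
    [0.0, 0, 0, 0, 0, 0, 0]
  ]
}}

```text
time: 17.55
tool_pos: [0.5687, 0.003, 0.1105]
ee_rot: [-2.698, 1.607, -0.001]
wrist_force: [0.6, -0.0, -1.2]
finger_gap: 0.0254
```

```bash
python3 - <<'E'
exec(open("tip.py").read())
P=[tcp+h*.0855+M[:,2]*.0767]; P[0][2]=.039; out=[]
for n,f,b in (("side",6,50),("top",6,50)):
    c=cam(n); p=proj(c,P+[np.array([.6415,.0415,.039])]); x,y=p[0].astype(int)
    k=cv2.resize(c[0][y-b:y+b,x-b:x+b],(400,400),interpolation=2); 
    for a in p: cv2.circle(k,tuple(((a-[x-b,y-b]+.5)*4).astype(int)),2,(0,0,255),-1)
    out.append(k)
cv2.imwrite("pics/end.png",np.hstack(out))
E
```

```text
17.55 tcp [0.5687 0.003  0.1105] h [0.8794 0.476  0.0014] tip [0.644  0.0438 0.0339] F [ 0.57 -0.03 -1.22] gap 0.0254
```

View pics/end.png

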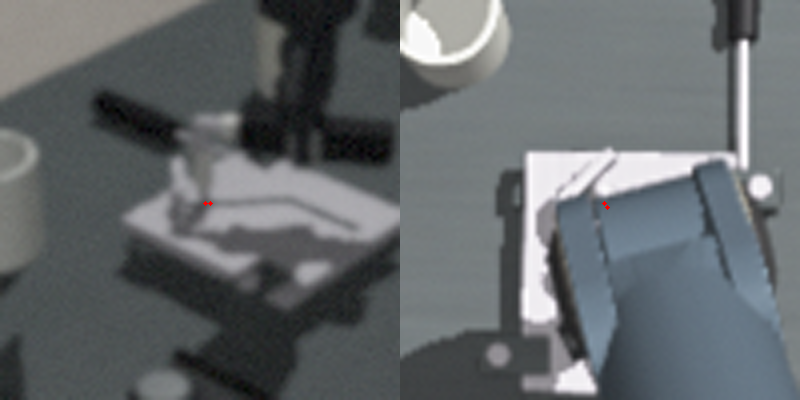

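Side view shows the stylus on the bead at its end, just short of the lug. Now I lift and return to above the cradle.

Emit:
{"op": "servo_tool", "data": {
  "moves": [
    [0.0, 0, 0, 0.04, 0, 0, 0],
    [0.0, 0, 0, 0.055, 0, 0, 0],
    [0.0, -0.0238, -0.0483, 0, 0, 0, -0.107],
    [0.0, -0.0238, -0.0483, 0, 0, 0, -0.107],
    [0.0, -0.0238, -0.0483, 0, 0, 0, -0.107],
    [0.0, -0.0238, -0.0483, 0, 0, 0, -0.107],
    [0.0, -0.0238, -0.0483, 0, 0, 0, -0.107],
    [0.0, -0.0238, -0.0483, 0, 0, 0, -0.107]
  ]
}}

```text
time: 18.65
tool_pos: [0.4239, -0.2885, 0.2051]
ee_rot: [2.049, -2.381, -0.001]
wrist_force: [1.5, -1.5, -2.5]
finger_gap: 0.0254
```

Emit:
{"op": "servo_tool", "data": {
  "moves": [
    [0.0, 0, 0, 0, 0, 0, 0],
    [0.0, 0, 0, 0, 0, 0, 0],
    [0.0, 0, 0, 0, 0, 0, 0]
  ]
}}

```text
time: 19.02
tool_pos: [0.4261, -0.2857, 0.2052]
ee_rot: [-2.057, 2.374, 0.001]
wrist_force: [-0.2, 0.4, -3.3]
finger_gap: 0.0252
```

```bash
cat > cr.py <<'E'
exec(open("tip.py").read())
D=R.from_rotvec([-2.05065657,2.37996468,-.00123]).as_matrix()
print("to go",(np.array([.42575,-.28675,.10168])-tcp).round(4),"turn",R.from_matrix(D@M.T).as_rotvec().round(4))
E
python3 cr.py
```

```text
19.025 tcp [ 0.4261 -0.2857  0.2052] h [ 9.898e-01 -1.427e-01 -2.000e-04] tip [ 0.5107 -0.2978  0.1285] F [-0.21  0.37 -3.31] gap 0.0252
to go [-0.0003 -0.0011 -0.1035] turn [-0.0013 -0.0006 -0.0052]
```

Emit:
{"op": "servo_tool", "data": {
  "moves": [
    [0.0, -0.0003, -0.001, -0.03, 0, 0, -0.005],
    [0.0, 0, 0, -0.03, 0, 0, 0],
    [0.0, 0, 0, -0.015, 0, 0, 0],
    [0.0, 0, 0, 0, 0, 0, 0],
    [0.0, 0, 0, 0, 0, 0, 0]
  ]
}}

```text
time: 19.65
tool_pos: [0.4261, -0.2884, 0.1313]
ee_rot: [-2.048, 2.382, -0.003]
wrist_force: [-0.7, 0.4, -1.7]
finger_gap: 0.0252
```

```bash
python3 cr.py
```

```text
19.65 tcp [ 0.4261 -0.2884  0.1313] h [ 0.9887 -0.15    0.0019] tip [ 0.5107 -0.3013  0.0547] F [-0.72  0.35 -1.68] gap 0.0252
to go [-0.0003  0.0017 -0.0296] turn [0.0004 0.0012 0.0022]
```

Emit:
{"op": "servo_tool", "data": {
  "moves": [
    [0.0, -0.0003, 0.0015, -0.008, 0, 0, 0.002],
    [0.0, 0, 0, -0.008, 0, 0, 0],
    [0.0, 0, 0, -0.007, 0, 0, 0],
    [0.0, 0, 0, -0.004, 0, 0, 0],
    [0.0, 0, 0, -0.002, 0, 0, 0],
    [0.0, 0, 0, 0, 0, 0, 0],
    [0.0, 0, 0, 0, 0, 0, 0]
  ]
}}

```text
time: 20.52
tool_pos: [0.4248, -0.2868, 0.1017]
ee_rot: [2.05, -2.381, 0.0]
wrist_force: [-1.4, 1.0, 2.9]
finger_gap: 0.0253
```

```bash
python3 cr.py
```

```text
20.525 tcp [ 0.4248 -0.2868  0.1017] h [ 0.9889 -0.1487  0.    ] tip [ 0.5094 -0.2995  0.025 ] F [-1.4   1.03  2.93] gap 0.0253
to go [0.0009 0.     0.    ] turn [-0.0004 -0.0005  0.0009]
```

Seated, with the same upward force as at the grasp. Releasing and rising.

Emit:
{"op": "servo_tool", "data": {
  "moves": [
    [0.0, 0.0007, 0, 0, 0, 0, 0],
    [0.085, 0, 0, 0, 0, 0, 0],
    [0.085, 0, 0, 0, 0, 0, 0],
    [0.085, 0, 0, 0, 0, 0, 0],
    [0.085, 0, 0, 0, 0, 0, 0],
    [0.085, 0, 0, 0.04, 0, 0, 0],
    [0.085, 0, 0, 0.055, 0, 0, 0],
    [0.085, 0, 0, 0.055, 0, 0, 0]
  ]
}}

```text
time: 21.52
tool_pos: [0.4253, -0.2866, 0.2528]
ee_rot: [2.05, -2.381, -0.0]
wrist_force: [0.5, -0.8, -0.2]
finger_gap: 0.0849
```

Emit:
{"op": "servo_tool", "data": {
  "moves": [
    [0.085, 0, 0, 0, 0, 0, 0],
    [0.085, 0, 0, 0, 0, 0, 0]
  ]
}}

```text
time: 21.78
tool_pos: [0.4251, -0.2865, 0.2509]
ee_rot: [2.049, -2.381, -0.001]
wrist_force: [-0.1, -0.5, -0.9]
finger_gap: 0.0847
```

```bash
python3 - <<'E'
exec(open("tip.py").read())
a=np.load("w1.npy",allow_pickle=True)[0].astype(np.uint8)
c=cam("wrist"); np.save("w7.npy",np.array(c,dtype=object),allow_pickle=True)
cv2.imwrite("pics/w7.png",cv2.resize(np.hstack([a[60:300,180:330],c[0][60:300,180:330]]),None,fx=2.5,fy=2.5))
# tester button from top
t=np.load("top0.npy",allow_pickle=True); im=t[0].astype(np.uint8)
g=cv2.medianBlur(cv2.cvtColor(im,6)[215:255,145:190],3); g8=cv2.resize(g,None,fx=6,fy=6,interpolation=2)
ci=cv2.HoughCircles(g8,cv2.HOUGH_GRADIENT,1,50,param1=80,param2=20,minRadius=25,maxRadius=60); print(ci)
for q in ci[0][:2]: print(cast(t,[q[0]/6-.4+145,q[1]/6-.4+215],.093), q[2]/6*(1.0-.09)/369)
E
```

```text
21.775 tcp [ 0.4251 -0.2865  0.2509] h [ 9.889e-01 -1.487e-01 -6.000e-04] tip [ 0.5096 -0.2992  0.1741] F [-0.11 -0.46 -0.91] gap 0.0847
[[[122.5 110.5  36.6]]]
[[0.45557928 0.27848038 0.093     ]] 0.015043361
```

View pics/w7.png

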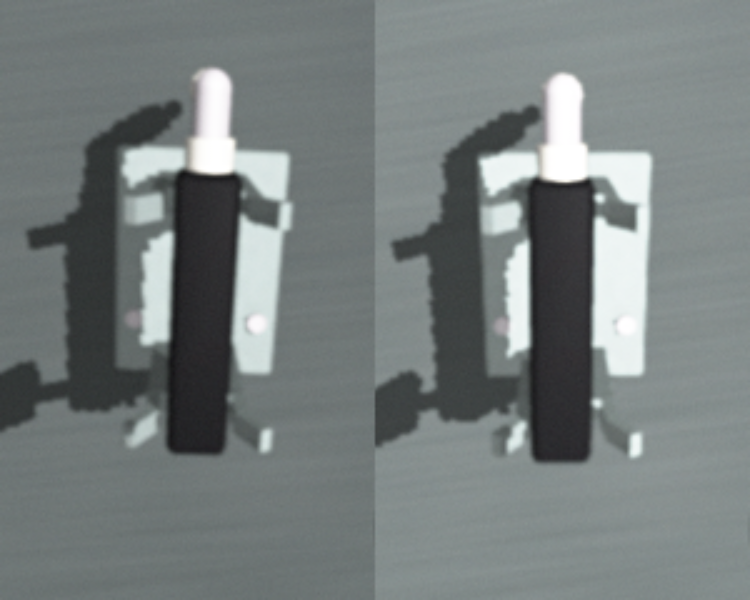

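Before and after match: the probe lies in the cradle as before. The button is at (0.456, 0.278). Next I travel there with the jaws shut.

Emit:
{"op": "servo_tool", "data": {
  "moves": [
    [0.0, 0.012, 0.05, 0, 0, 0, 0.055],
    [0.0, 0.012, 0.055, 0, 0, 0, 0.055],
    [0.0, 0.012, 0.055, 0, 0, 0, 0.055],
    [0.0, 0.012, 0.055, 0, 0, 0, 0.055],
    [0.0, 0.012, 0.055, 0, 0, 0, 0.055],
    [0.0, -0.006, 0.055, 0, 0, 0, 0.055],
    [0.0, -0.006, 0.055, 0, 0, 0, 0.055],
    [0.0, -0.006, 0.055, 0, 0, 0, 0.055]
  ]
}}

```text
time: 22.82
tool_pos: [0.4664, 0.1495, 0.2496]
ee_rot: [2.52, -1.872, -0.003]
wrist_force: [0.9, -0.7, 0.2]
finger_gap: 0.0001
```

Emit:
{"op": "servo_tool", "data": {
  "moves": [
    [0.0, -0.006, 0.055, -0.02, 0, 0, 0.055],
    [0.0, -0.006, 0.04, -0.02, 0, 0, 0.055],
    [0.0, 0, 0, -0.02, 0, 0, 0],
    [0.0, 0, 0, 0, 0, 0, 0],
    [0.0, 0, 0, 0, 0, 0, 0]
  ]
}}

```text
time: 23.45
tool_pos: [0.4557, 0.2426, 0.191]
ee_rot: [2.618, -1.736, -0.001]
wrist_force: [-1.0, -0.6, -0.1]
finger_gap: -0.0003
```

```bash
python3 - <<'E'
exec(open("tip.py").read()); print(s["joints"].round(2))
c=cam("wrist"); np.save("w8.npy",np.array(c,dtype=object),allow_pickle=True); im=cv2.resize(c[0],(800,600))
for P,k in(((.4556,.2785,.093),(0,0,255)),((.4556,.275,.093),(255,0,0))): cv2.circle(im,tuple((proj(c,P)[0]/.64).astype(int)),3,k,-1)
cv2.imwrite("pics/w8.png",im)
E
```

```text
23.45 tcp [0.4557 0.2426 0.191 ] h [ 0.9212  0.3892 -0.001 ] tip [0.5343 0.2759 0.1142] F [-1.   -0.61 -0.12] gap -0.0003
[-0.13  0.33 -0.54  1.95  0.21  0.92 -1.94]
```

View pics/w8.png

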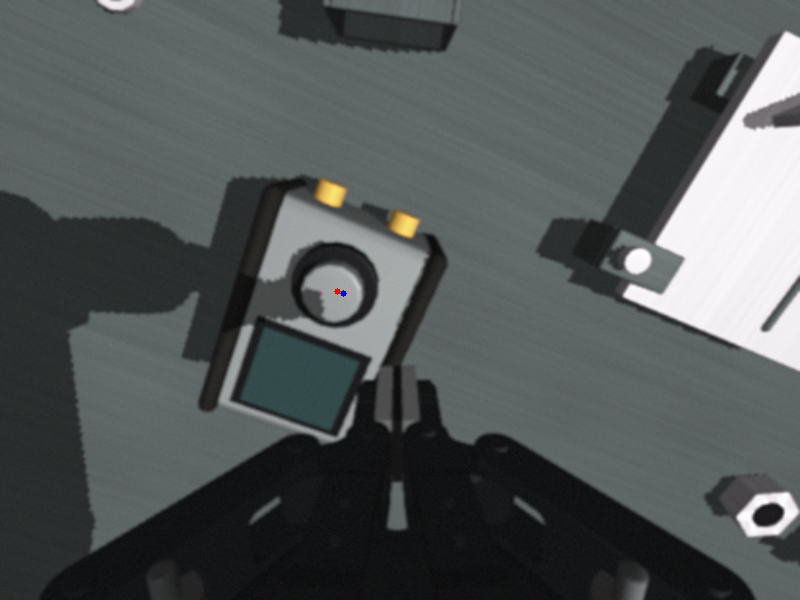

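Button disc centre is at (333,293), close to the projected dot, so the target is about (0.455, 0.280). The jaws are shut at (397,380).

Emit:
{"op": "servo_tool", "data": {
  "moves": [
    [0.0, 0, 0.0375, 0, 0, 0, 0],
    [0.0, 0, 0, -0.03, 0, 0, 0],
    [0.0, 0, 0, -0.03, 0, 0, 0],
    [0.0, 0, 0, -0.01, 0, 0, 0],
    [0.0, 0, 0, 0, 0, 0, 0],
    [0.0, 0, 0, 0, 0, 0, 0]
  ]
}}

```text
time: 24.25
tool_pos: [0.4564, 0.2812, 0.1226]
ee_rot: [-2.617, 1.734, -0.002]
wrist_force: [1.4, 0.5, 0.9]
finger_gap: -0.0002
```

Emit:
{"op": "servo_tool", "data": {
  "moves": [
    [0.0, 0, 0, -0.004, 0, 0, 0],
    [0.0, 0, 0, -0.003, 0, 0, 0],
    [0.0, 0, 0, 0, 0, 0, 0]
  ]
}}

```text
time: 24.62
tool_pos: [0.4558, 0.2808, 0.1145]
ee_rot: [-2.619, 1.735, -0.001]
wrist_force: [-0.2, -0.6, 1.4]
finger_gap: -0.0002
```

Emit:
{"op": "servo_tool", "data": {
  "moves": [
    [0.0, 0, 0, -0.002, 0, 0, 0],
    [0.0, 0, 0, -0.002, 0, 0, 0],
    [0.0, 0, 0, 0, 0, 0, 0]
  ]
}}

```text
time: 25.0
tool_pos: [0.4558, 0.2808, 0.1105]
ee_rot: [-2.619, 1.735, -0.001]
wrist_force: [0.4, -0.4, 4.4]
finger_gap: 0.0001
```

Emit:
{"op": "servo_tool", "data": {
  "moves": [
    [0.0, 0, 0, -0.0015, 0, 0, 0],
    [0.0, 0, 0, -0.0015, 0, 0, 0],
    [0.0, 0, 0, 0, 0, 0, 0]
  ]
}}

```text
time: 25.38
tool_pos: [0.4558, 0.2808, 0.108]
ee_rot: [-2.619, 1.735, -0.001]
wrist_force: [-0.8, -1.2, 8.7]
finger_gap: 0.0001
```

8.7 N at 7 mm of travel means the button is at its stop. A brief hold, then rise and clear.

Emit:
{"op": "servo_tool", "data": {
  "moves": [
    [0.0, 0, 0, -0.0005, 0, 0, 0],
    [0.0, 0, 0, 0, 0, 0, 0],
    [0.0, 0, 0, 0, 0, 0, 0],
    [0.0, 0, 0, 0.01, 0, 0, 0],
    [0.0, 0, 0, 0.04, 0, 0, 0],
    [0.0, 0, 0, 0.06, 0, 0, 0],
    [0.0, 0, 0, 0.03, 0, 0, 0],
    [0.0, 0, 0, 0, 0, 0, 0]
  ]
}}

```text
time: 26.38
tool_pos: [0.4561, 0.2816, 0.2489]
ee_rot: [-2.616, 1.733, -0.003]
wrist_force: [-0.5, 0.2, -0.9]
finger_gap: 0.0001
```

Emit:
{"op": "servo_tool", "data": {
  "moves": [
    [0.0, 0, 0, 0, 0, 0, 0],
    [0.0, 0, 0, 0, 0, 0, 0],
    [0.0, 0, 0, 0, 0, 0, 0],
    [0.0, 0, 0, 0, 0, 0, 0]
  ]
}}

```text
time: 26.88
tool_pos: [0.4553, 0.2807, 0.2462]
ee_rot: [2.619, -1.734, -0.001]
wrist_force: [-0.5, 0.1, -0.1]
finger_gap: 0.0003
```

```bash
python3 - <<'E'
exec(open("tip.py").read())
a=np.load("top0.npy",allow_pickle=True)[0].astype(np.uint8); c=cam("top"); d=cv2.absdiff(a,c[0]).max(axis=2)
m=cv2.morphologyEx((d>60).astype(np.uint8),cv2.MORPH_OPEN,np.ones((3,3))); n,_,st,ce=cv2.connectedComponentsWithStats(m)
print([(s[:4].tolist(),int(s[4])) for s in st[1:]])
E
```

```text
26.875 tcp [0.4553 0.2807 0.2462] h [ 0.9207  0.3903 -0.0011] tip [0.534  0.314  0.1695] F [-0.53  0.14 -0.12] gap 0.0003
[([99, 217, 14, 13], 89), ([131, 222, 9, 7], 39), ([151, 233, 4, 5], 19), ([37, 242, 10, 35], 207), ([135, 247, 5, 8], 28), ([296, 379, 9, 5], 34)]
```

```bash
python3 -c "
from bench import order
print(order.hand_in())"
```

```text
the job is handed in; nothing more can be done
None
```

The job is handed in, done in the order asked, at about 27 s of the 72 s allowed.

- **Zeroing:** The tip stood still on the pad for about 1.8 s, roughly 6 mm pressed in (about 1.4 N). By my estimate it was within about 1–2 mm of the pad's centre.
- **Seam:** I ran it at 20 mm/s, from about 2.5 mm before the free end to about 3 mm past the finish point. It stayed about 5–6 mm pressed in at steady height, within about 0.3 mm of the fitted seam line at each stop. That fit agreed to about 1 mm between the top and wrist views. The side view showed the stylus on the bead just short of the lug.
- **Cradle:** The probe is back where it lay. The TCP was within 1 mm and 0.001 rad of the pick-up pose, and a before/after wrist picture looked the same.
- **Button:** Pressed 7 mm to its stop at about 8.7 N, then released. The gripper is now about 130 mm above it, touching nothing.

**Checks that disagreed:** The wrist camera's calibration was about 1–2 mm off sideways, which I corrected from the tool's centreline and the top view. The visible bead also ran on past the finish point towards the lug; I stopped by the stated 66 mm. A final top-view comparison found changes only near the arm and in a few small patches that I put down to the arm's shadow. I didn't examine those patches one by one.

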